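# Probe test of a canister terminal at the bench tester

## Robot

A 6-joint arm with a two-finger parallel gripper is mounted at the origin on the work surface. World frame = base frame: x ahead of the robot, y to its left, z up, the work surface at z = 0. Lengths are in m, angles in rad, forces in N, time in s.
With the tool pointing down it reaches from about 0.35 to 0.775 m from the base axis. Payload 7.3 kg.
Tool frame: the origin (TCP) lies at the centre of the arm's flange, where the gripper is bolted on; the fingertips stand 178 mm ahead of it and the grasp point (between the pads) lies 159 mm ahead of it; z points along the fingers, y is the line along which they close (so a half turn about z gives the same grasp; the last joint's range is limited). The gripper opens to 92 mm and grips with 3 to 60 N. Pads are 19 mm wide; open, the fingers measure 130 mm over their backs; the gripper's body (75 mm by 190 mm) begins 47 mm behind the grasp point.
Start: joints at [1.031, 0.342, 1.524, -0, 1.275, -0.146], TCP at [0.201, 0.485, 0.405] pointing down, gripper open.
Joint ranges: [-2.53, 2.53], [-0.77, 2.02], [0.04, 2.7], [-1, 4.14], [0.28, 2.66], [-3.11, 3.11]. Speed limits (rad/s): [2.57, 2.57, 3.14, 3.14, 3.14, 3.14].

## Interface

Orientations are given as [roll, pitch, yaw] about the fixed x, y, z axes, in that order (R = Rz(yaw) Ry(pitch) Rx(roll)).
In Python, from cell import robot, job, read_camera gives the robot as it stands (robot), with the cameras as plain functions and the job (job).
- The arm moves only by the tool nudge_tcp, called after "Call:" in YAML: its name, and indented under it one key for each argument. Schema: {"type":"object","properties":{"rows":{"type":"array","items":{"type":"array","items":{"type":"array","items":{"type":"number"},"minItems":6,"maxItems":6},"minItems":1,"maxItems":8},"minItems":1,"maxItems":1},"jaw":{"type":"number"},"force":{"type":"number"},"only":{"type":"string"},"quiet":{"type":"boolean"},"lines":{"type":"string"}},"required":["rows"],"additionalProperties":false}. rows is a list that holds a single list of rows (three levels of brackets), with 1 to 8 rows, each of 6 numbers: dx, dy, dz in shares of 0.2 m (1.0 is 0.2 m), then a rotation vector rx, ry, rz in shares of pi rad (1.0 is pi rad); each row shifts and turns the commanded pose from where the row before left it, along the tool's axes as they then stand; what a row does not reach is not made up. A row lasts 1/12 s, in which the tool goes at most 0.0417 m and 0.125 rad, less where a joint would pass 70% of its speed; a pose out of reach is approached as far as the arm can. jaw is the finger opening in m, set as the call begins (left out keeps the last). The fingers move at their own pace and stop on an object; force is the grip in N (left out, the last holds). Time passes only in rows, so rows that do not move let the fingers close. The tool returns the time, the measured TCP pose, the force, the opening and the grip force at its end. only (a regular expression) keeps the lines of the reply that match it, lines (a string "A,B") keeps lines A to B, and quiet returns only ok. No shift or turn number may pass 1 either way. Input that does not fit is refused with a message, and nothing moves.
- robot.observe(): the state, without advancing time (a new reading comes with each control period).
- read_camera(name): name is "scene" or "top"; returns a dict with "image" (480x640x3 uint8, red, green, blue), "fx", "fy", "cx", "cy" (pixels), "pose" (4x4, takes a point from camera to world coordinates). Camera axes: x right, y down, z forward; pixel columns grow to the right and rows downward; lengths in m; the calibration is good to about 2 mm. A picture is of the moment at which its call begins. There is no depth.
- job.hand_in(): hands the job in; it is judged then, once.
The state is a dict: "time": time; "qpos": joint angles; "qvel": joint speeds; "joint_efforts": joint torques, N m; "tool_pos": TCP position; "tool_rot": TCP orientation; "contact_force": force on the tool from outside, world axes, zero at the start; "torque": the same for the moment, N m; "opening": finger opening in m; "grip_force": force on a finger pad.
Only numpy, scipy, OpenCV 4.12 (cv2) and the standard library are available. Lean on these libraries where they do the work, as an engineer would, in place of code of your own. Each camera call takes 0.05 s, during which the arm holds its last target. There are 200 camera calls.

## Task

Test the canister in the nest: take the probe from its stand, plug it fully home into the canister's open terminal and let go, then push the bar switch fully down at its middle, so that both ends go down evenly, and keep it down for about a second before letting it come back up. Afterwards pull the probe out and put it back upright, fully home in its stand. Leave the canister sitting in its nest and do not disturb the spare canister, the pliers or the clip bin.

Things in the scene. Friction and masses are not known exactly. Their poses are not given: they have to be found in the camera images.
- probe: Loose test probe, 112 mm tall, upright in the stand at the start, about 0.12 kg. Origin at the tip of its pin, z up along it. From the tip: steel pin 10 mm diameter, 38 mm long (end tapered over 4 mm); steel flange disc 34 mm diameter, z 38 to 44 mm; plain black handle 24 mm diameter, z 44 to 112 mm. All round: grip it from any side.
- probe_flange (a point): Centre of the underside of the probe's flange, 38 mm above the pin tip. This face rests on the rim of the terminal or of the stand when the probe is fully home.
- stand: Fixed steel probe stand: base plate 90 x 90 x 14 mm, a cone, and on it an open steel tube with a flared mouth, rim 86 mm above the table. Its x, y and yaw vary. Origin under the centre of its base plate, z up; the tube is on this axis.
- stand_mouth (a point): Centre of the stand tube's rim, 86 mm above the table. Bore 16 mm diameter, 43 mm deep, flaring in the top 12 mm to about 25 mm at the rim; the rim is 33 mm across outside.
- canister: Loose oval aluminium canister standing in the nest's pocket (2 mm play or less), 63 x 103 mm, lid top 80 mm above its underside, 0.6 kg. Origin at the centre of its underside, z up, long way along y. On the lid: at y = +26 mm the open terminal, a grey tube with flared mouth, 46 mm tall; at y = -26 mm a closed grey stud, 26 mm tall, 21 mm diameter.
- socket_mouth (a point): Centre of the open terminal's rim, 126 mm above the canister's underside, 138 mm above the table. Bore 13 mm diameter, 42 mm deep, flaring in the top 12 mm to about 23 mm at the rim; the rim is 31 mm across outside. z along the bore, up.
- nest: Fixed test nest: base plate 100 x 140 x 12 mm with four aluminium walls, 26 mm tall, round a pocket of 64 x 104 mm. It may stand at any yaw. Origin under the centre of its plate, z up; the canister rests on the plate, 12 mm above the origin.
- console: Fixed grey switch box 100 x 200 x 26 mm with the bar switch above it. Origin under its centre, z up, bar along its y. Yaw within 0.5 rad of straight ahead.
- bar_middle (a point): Centre of the bar's top face, 64 mm above the table when the bar is up. The bar is plain steel, 30 mm wide (x), 180 mm long (y), 14 mm thick.
- bar_end_a (a point): Top of the bar near its +y end, 85 mm from the middle.
- bar_end_b (a point): Top of the bar near its -y end, 85 mm from the middle.
- bar_travel (a joint): How far the bar is pushed down, in m: 0 up, 0.012 fully down. Springs back by itself; about 3 N starts it, about 7.5 N holds it fully down.
- bar_rock (a joint): Rocking of the bar about its middle, in rad, 0 level, at most 0.12 either way, sprung with 2 N m per rad: pushed off its middle, the bar tips and one end goes down farther.
- spare_canister: Bystander: loose canister like the one in the nest, 63 x 103 x 106 mm, but with two closed studs, on the table beyond the work. Origin at the centre of its underside.
- pliers: Bystander: pliers with yellow handles, 160 mm long, lying on the table beyond the work. Origin on the table under the pivot.
- clip_bin: Bystander: open blue bin 120 x 170 x 55 mm with metal clips, on the table beyond the work. Origin at the centre of its underside.

How it is judged:
On the way, in this order (a step that is already met when the one before it is completed fails the run):
1. the probe is fully home in the open terminal of the seated canister and let go (horizontal distance between probe_flange and socket_mouth below 0.005 m and z of probe_flange in the frame of socket_mouth between -0.006 and 0.004 m and angle between the z axis of probe and the z axis of canister, either way round below 0.12 rad and z of canister in the frame of nest below 0.016 m and angle between canister's own z axis and vertical below 0.06 rad and contact force between the fingers and probe below 0.2 N), for 0.2 s.
2. with the probe still home, the bar is pushed down with both ends down at least 8 mm and level, for half a second (horizontal distance between probe_flange and socket_mouth below 0.005 m and z of probe_flange in the frame of socket_mouth between -0.006 and 0.004 m and angle between the z axis of probe and the z axis of canister, either way round below 0.12 rad and z of each of bar_end_a, bar_end_b in the frame of console below 0.056 m and value of joint bar_rock between -0.045 and 0.045 rad), for 0.5 s.
3. the bar is up again and the probe is drawn out of the terminal (value of joint bar_travel below 0.003 m and z of probe_flange in the frame of socket_mouth above 0.042 m), for 0.1 s.
At the end, for the whole second after the job is handed in: The probe stands in its stand, flange within 8 mm of the tube's axis and within 5 mm of the rim's height, tilted less than 0.12 rad and at rest; the bar is up (less than 3 mm down); the canister sits in the nest (within 4 mm of its seated height, 8 mm sideways, tilted less than 0.06 rad) (horizontal distance between probe_flange and stand_mouth below 0.008 m and z of probe_flange in the frame of stand_mouth between -0.006 and 0.005 m and angle between probe's own z axis and vertical below 0.12 rad and linear speed of probe below 0.03 m/s and value of joint bar_travel below 0.003 m and z of canister in the frame of nest below 0.016 m and angle between canister's own z axis and vertical below 0.06 rad and horizontal distance between canister and nest below 0.008 m); the robot touches nothing.
It fails at once if the spare canister moved more than 30 mm (distance of spare_canister from where it was at the start of the episode above 0.03 m).
It fails at once if the pliers moved more than 30 mm (distance of pliers from where it was at the start of the episode above 0.03 m).
It fails at once if the clip bin moved more than 30 mm (distance of clip_bin from where it was at the start of the episode above 0.03 m).
It fails at once if the canister is lifted more than 20 mm out of its seat (z of canister in the frame of nest above 0.032 m).
It also fails if it takes over 72 s, if anything falls off the work surface, if the arm or the gripper's body presses on something with over 40 N, if the wrist force passes 120 N, or if a joint passes its speed limit or range.

## Working session

There is one attempt and no reset: what is moved stays moved. The work goes in short steps, Python scripts to look and compute and a tool call to move; the robot and the scene stay as the last step left them, time stands still between calls to the robot, and variables do not carry over. Pictures are saved under pics/ and viewed, at most 10 in all, crops included, and the job is handed in when it is done.

```bash
mkdir -p pics; ls
```

Run:
```python
from cell import robot, job, read_camera
import cv2,numpy as np
for n in("scene","top"):
    c=read_camera(n);cv2.imwrite(f"pics/{n}0.png",c["image"][:,:,::-1])
    print(n,c["fx"],c["fy"],c["cx"],c["cy"],np.round(c["pose"],4).tolist())
print(robot.observe())
```

```text
cell.py
pics
scene 516.1010934541223 516.1010934541223 314.61999798151857 241.5377537283654 [[0.6003, 0.6434, -0.4751, 1.0977], [0.7998, -0.4809, 0.3592, -0.4014], [0.0026, -0.5956, -0.8033, 0.9776], [0.0, 0.0, 0.0, 1.0]]
top 502.7001741561432 502.7001741561432 328.1828985838337 242.79925683646707 [[-0.0022, -0.9942, 0.1077, 0.5145], [-0.9994, -0.0015, -0.0342, -0.0004], [0.0342, -0.1077, -0.9936, 1.0896], [0.0, 0.0, 0.0, 1.0]]
{'time': 0.1, 'qpos': array([ 1.03098627e+00,  3.42670319e-01,  1.52488609e+00, -4.26303914e-07,
        1.27539496e+00, -1.46017270e-01]), 'qvel': array([-0.00072147, -0.00282854, -0.00274409,  0.00081932, -0.00039334,
        0.00053529]), 'joint_efforts': array([ 9.89462606e-04, -4.32005095e+01, -2.44693565e+01,  7.18615344e-02,
        5.25907287e-02,  3.40650260e-06]), 'tool_pos': array([0.20137199, 0.4847299 , 0.40411768]), 'tool_rot': array([-3.14024834e+00, -1.97287682e-04,  2.74779986e+00]), 'contact_force': array([-0.68857105,  0.59616233, -0.18530385]), 'torque': array([ 0.00870436, -0.00881789, -0.03402982]), 'grip_force': 0.0, 'opening': 0.09194997598427691}
```

View pics/scene0.png

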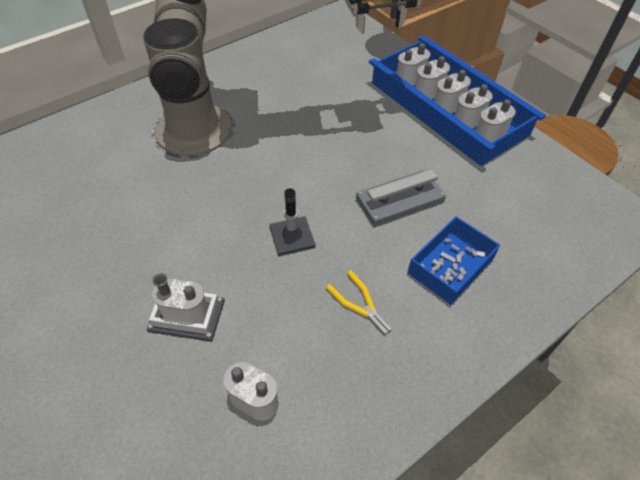

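View pics/top0.png

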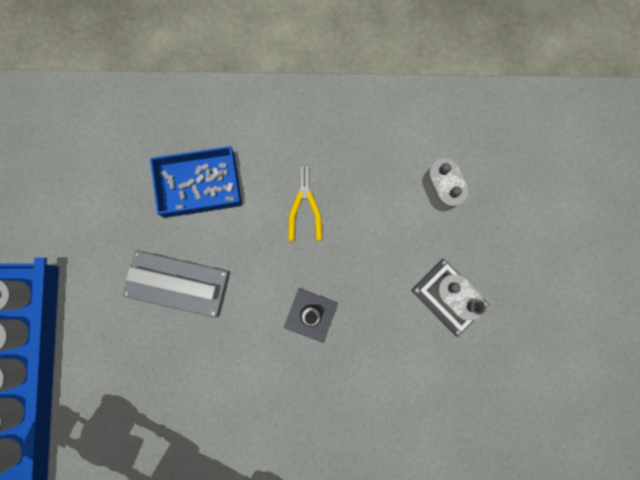

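The scene view shows the probe and stand at (291,230), the open terminal at (160,282) and the bar at (403,185). The top view shows the probe at (311,316), the terminal at (477,307) and the bar at (172,283). Next I'll enlarge the key regions.

Run:
```python
import cv2,numpy as np
s=cv2.imread("pics/scene0.png");t=cv2.imread("pics/top0.png")
def crop(im,u,v,w,h,k): 
    o=cv2.resize(im[v:v+h,u:u+w],None,fx=k,fy=k,interpolation=cv2.INTER_NEAREST)
    for i in range(0,w,10): cv2.putText(o,str(u+i),(i*k,8),0,.3,(0,0,255)); cv2.line(o,(i*k,0),(i*k,4),(0,0,255))
    for i in range(0,h,10): cv2.putText(o,str(v+i),(0,i*k+4),0,.3,(0,0,255))
    return o
a=np.hstack([crop(s,265,180,53,60,5),crop(s,145,268,53,60,5),crop(s,355,165,94,60,3)[:, :270].repeat(1,0) if 0 else cv2.copyMakeBorder(crop(s,355,165,90,65,3),0,105,0,0,0)])
b=np.hstack([crop(t,282,286,53,60,5),crop(t,440,270,53,60,5),cv2.copyMakeBorder(crop(t,120,245,90,80,3),0,60,0,0,0)])
o=np.vstack([a,b]);print(o.shape);cv2.imwrite("pics/mos.png",o)
```

```text
(600, 800, 3)
```

View pics/mos.png

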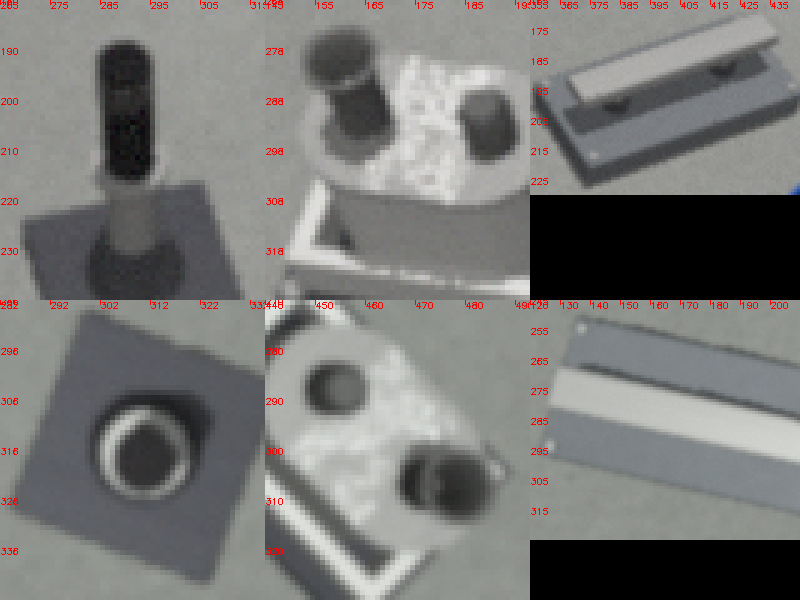

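The crops show a black handle with its top near scene (290,191), and the bright flange ring near top (311,316). The terminal rim is near scene (160,280) and top (478,307), and the bar's top face is bright in both views. Now I'll measure these with masks.

Create h.py:
```python
import cv2,numpy as np
C={"scene":(516.101,314.62,241.538,np.array([[0.6003,0.6434,-0.4751,1.0977],[0.7998,-0.4809,0.3592,-0.4014],[0.0026,-0.5956,-0.8033,0.9776]])),
"top":(502.7,328.183,242.8,np.array([[-0.0022,-0.9942,0.1077,0.5145],[-0.9994,-0.0015,-0.0342,-0.0004],[0.0342,-0.1077,-0.9936,1.0896]]))}
def ray(n,u,v):
    f,cx,cy,P=C[n];d=P[:,:3]@np.array([(u-cx)/f,(v-cy)/f,1]);return P[:,3],d/np.linalg.norm(d)
def plane(n,u,v,z):
    o,d=ray(n,u,v);return o+d*(z-o[2])/d[2]
def tri(a,b):
    o1,d1=ray("scene",*a);o2,d2=ray("top",*b)
    A=np.stack([d1,-d2],1);s=np.linalg.lstsq(A,o2-o1,rcond=None)[0]
    p,q=o1+s[0]*d1,o2+s[1]*d2
    return (p+q)/2,np.linalg.norm(p-q)
def proj(n,p):
    f,cx,cy,P=C[n];c=P[:,:3].T@(np.array(p)-P[:,3]);return f*c[0]/c[2]+cx,f*c[1]/c[2]+cy
def blob(im,win,lo,hi):
    u,v,w,h=win;g=cv2.cvtColor(im,cv2.COLOR_BGR2GRAY)[v:v+h,u:u+w]
    m=cv2.inRange(g,lo,hi);cs,_=cv2.findContours(m,cv2.RETR_EXTERNAL,cv2.CHAIN_APPROX_NONE)
    c=max(cs,key=cv2.contourArea);return c.reshape(-1,2)+[u,v]
```

Run:
```python
from h import *
s=cv2.imread("pics/scene0.png");t=cv2.imread("pics/top0.png")
np.set_printoptions(precision=1,suppress=True)
gs=cv2.cvtColor(s,7-1);gt=cv2.cvtColor(t,6)
h=blob(s,(265,180,53,40),0,60);print("handle scene",h.min(0),h.max(0))
print(gs[209:222:1,280:301])
print("top dark disc",cv2.minEnclosingCircle(blob(t,(302,306,18,19),0,70)))
print(gt[303:330:2,298:324])
print("rim scene\n",gs[272:290,151:172]);print("rim top\n",gt[297:318,466:490])
for n,im,w in(("scene",s,(355,165,90,65)),("top",t,(120,245,100,80))):
    for lo in (140,150,165,180):
        c=blob(im,w,lo,255);r=cv2.minAreaRect(c.astype(np.float32));print(n,lo,cv2.contourArea(c),r,cv2.boxPoints(r).tolist())
```

```text
handle scene [285 189] [294 215]
[[150 150 152 153 150 100  48  20  21  20  18  24  30  22  22  85 149 162
  157 152 149]
 [147 151 150 163 159 114  63  24  14  28  23  19  27  18  27  86 149 164
  156 152 150]
 [148 145 151 163 161 116  60  24  20  18  19  28   7  26  18  69 131 162
  161 154 150]
 [150 148 151 163 157 105  52  21  23  25  25  25  20  15  19  73 135 162
  159 152 153]
 [151 148 154 157 130  97  55  31  24  24  23  24  28  21  32  91 152 164
  147 151 152]
 [152 153 154 147 121  99  72  45  26  21  27  15  20  21  56 114 155 159
  142 145 152]
 [153 151 145 135 112  99  90  75  55  46  32  39  33  54  89 145 163 144
  139 149 151]
 [150 153 149 138 116  99 100  95  86  84  74  68  74  91 114 147 139 122
  135 144 142]
 [151 148 151 147 128 106 102 100 102 100  95  99 100 104 116 121 106  99
  111 111 104]
 [152 147 151 154 146 129 101  95  96 101 104 102 102  97 100  94  88  83
   87  89  83]
 [152 151 154 153 146 134 105  91  95  97  96  93  96  91  87  85  79  81
   82  84  83]
 [147 147 144 132 125 115  98  82  85  91  90  90  90  88  89  80  80  85
   88  86  86]
[... 5617 characters left out ...]
21875, 90.94837188720703), 81.75367736816406) [[352.6960144042969, 169.10203552246094], [442.7040100097656, 156.05738830566406], [447.1228332519531, 186.5474090576172], [357.1148376464844, 199.59205627441406]]
scene 165 444.5 ((402.4893798828125, 182.9691925048828), (8.2149658203125, 68.55584716796875), 70.97439575195312) [[368.7449645996094, 190.2603759765625], [433.5558166503906, 167.91180419921875], [436.2337951660156, 175.67800903320312], [371.4229431152344, 198.02658081054688]]Traceback (most recent call last):
  File "<stdin>", line 12, in <module>
  File "h.py", line 18, in blob
    c=max(cs,key=cv2.contourArea);return c.reshape(-1,2)+[u,v]
ValueError: max() iterable argument is empty
```

Run:
```python
from h import *
np.set_printoptions(precision=4,suppress=True)
s=cv2.imread("pics/scene0.png");t=cv2.imread("pics/top0.png")
print("handle top",tri((290.1,192.3),(310.7,316.5)),plane("top",310.7,316.5,.16),plane("scene",290.1,192.3,.16))
print("flange top face",plane("top",310.4,316.3,.092))
print("rim",tri((159.5,279.5),(478,306.4)),plane("top",478,306.4,.138),plane("scene",159.5,279.5,.138))
r=[]
for n,im,w,lo,hi in(("scene",s,(355,165,90,65),158,255),("top",t,(120,245,100,80),170,255)):
    g=cv2.cvtColor(im,6);
    if n=="top":print(g[255:310:2,172])
    c=blob(im,w,lo,hi);q=cv2.minAreaRect(c.astype(np.float32));print(n,q);r.append(q);b=cv2.boxPoints(q)
    P=np.array([plane(n,*x,.064) for x in b]);print(P,P.mean(0),[np.linalg.norm(P[i]-P[i-1]) for i in range(4)])
print("bar",tri(r[0][0],r[1][0]))
# stand base corners (dark) in top: plane z .014
hsv=g[286:345,280:340];m=cv2.inRange(hsv,0,108);cs,_=cv2.findContours(m,0,1);q=cv2.minAreaRect(max(cs,key=cv2.contourArea));b=cv2.boxPoints(q)+[280,286];print(q);P=np.array([plane("top",*x,.014) for x in b]);print(P.mean(0),np.linalg.norm(P[0]-P[1]))
```

```text
handle top (array([0.4797, 0.    , 0.161 ]), np.float64(0.00022488180095974787)) [ 0.4796 -0.0001  0.16  ] [0.479  0.0006 0.16  ]
flange top face [0.4774 0.0005 0.092 ]
rim (array([ 0.4962, -0.3182,  0.1383]), np.float64(0.0016359476424767465)) [ 0.4966 -0.3175  0.138 ] [ 0.4954 -0.3188  0.138 ]
scene ((402.7000427246094, 183.10000610351562), (8.854374885559082, 68.9376449584961), 71.56504821777344)
[[0.5117 0.2022 0.064 ]
 [0.5531 0.3784 0.064 ]
 [0.5776 0.3637 0.064 ]
 [0.5358 0.1902 0.064 ]] [0.5445 0.2836 0.064 ] [np.float64(0.026998934322827364), np.float64(0.18107363161091078), np.float64(0.028589070789461962), np.float64(0.17845167477906984)]
[145 126 113 131 132 132 133 133 133 124  95 173 193 195 198 198 199 194
 145 132 132 131 133 132 132 131 119 138]
top ((170.1011199951172, 283.0617980957031), (87.17053985595703, 13.116805076599121), 12.994616508483887)
[[0.5506 0.3707 0.064 ]
 [0.5763 0.3659 0.064 ]
 [0.5366 0.195  0.064 ]
 [0.511  0.2003 0.064 ]] [0.5436 0.283  0.064 ] [np.float64(0.17486221468947766), np.float64(0.02614967667527856), np.float64(0.17536892964001616), np.float64(0.026173838181153264)]
bar (array([0.5435, 0.2832, 0.0627]), np.float64(0.0004122624837459533))
((30.746578216552734, 28.842464447021484), (42.485939025878906, 43.18818283081055), 20.556045532226562)
[ 0.4778 -0.0002  0.014 ] 0.09058070655637428
```

The two views agree within about 2 mm, and the measured heights (0.161, 0.138, 0.063 m) match the text. First I'll align the tool to yaw π, so that tool x = -X, y = +Y and z = down, then move over the probe.

Careful with the scale: shifts go in shares of 0.2 m and turns go in shares of pi rad. That gives: -0.0985 rad is -0.0314.

Call:
nudge_tcp:
  rows:
    - [[0,0,0,0,0,-0.0314],[0,0,0,0,0,-0.0314],[0,0,0,0,0,-0.0314],[0,0,0,0,0,-0.0314],[0,0,0,0,0,0]]
  jaw: 0.092
  force: 30

```text
time: 0.52
tool_pos: [0.2014, 0.4848, 0.4044]
tool_rot: [-3.141, -0.0, -3.138]
contact_force: [0.4, -0.6, -0.1]
opening: 0.0919
grip_force: 0.0
```

Call:
nudge_tcp:
  rows:
    - [[-0.0865,-0.1515,0,0,0,0],[-0.0865,-0.1515,0,0,0,0],[-0.0865,-0.1515,0,0,0,0],[-0.0865,-0.1515,0,0,0,0],[-0.0865,-0.1515,0,0,0,0],[-0.0865,-0.1515,0,0,0,0],[-0.0865,-0.1515,0,0,0,0],[-0.0865,-0.1515,0,0,0,0]]

```text
time: 1.18
tool_pos: [0.3402, 0.2409, 0.4047]
tool_rot: [3.141, -0.0, 3.139]
contact_force: [-0.1, 0.6, 0.2]
opening: 0.0919
grip_force: 0.0
```

Call:
nudge_tcp:
  rows:
    - [[-0.0865,-0.1515,0,0,0,0],[-0.0865,-0.1515,0,0,0,0],[-0.0865,-0.1515,0,0,0,0],[-0.0865,-0.1515,0,0,0,0],[-0.0865,-0.1515,0,0,0,0],[-0.0865,-0.1515,0,0,0,0],[0,0,0,0,0,0],[0,0,0,0,0,0]]

```text
time: 1.85
tool_pos: [0.4442, 0.0594, 0.4043]
tool_rot: [3.141, -0.001, 3.136]
contact_force: [-0.3, 0.4, -0.6]
opening: 0.0922
grip_force: 0.0
```

To row units: -0.0298 m is -0.149, -0.0296 m is -0.148.

Call:
nudge_tcp:
  rows:
    - [[-0.0855,-0.148,0,0,0,0],[-0.0855,-0.149,0,0,0,0],[0,0,0.1,0,0,0],[0,0,0,0,0,0]]

```text
time: 2.18
tool_pos: [0.4773, 0.0015, 0.3821]
tool_rot: [3.14, -0.005, 3.139]
contact_force: [-0.6, 0.0, 0.1]
opening: 0.092
grip_force: 0.0
```

Call:
nudge_tcp:
  rows:
    - [[0,0,0.1,0,0,0],[0,0,0.1,0,0,0],[0,0,0.1,0,0,0],[0,0,0.1,0,0,0],[0,0,0.075,0,0,0],[0,0,0,0,0,0],[0,0,0,0,0,0]]

```text
time: 2.77
tool_pos: [0.4774, 0.0027, 0.2899]
tool_rot: [3.141, -0.002, -3.14]
contact_force: [-0.3, 1.0, 0.1]
opening: 0.0915
grip_force: 0.0
```

Run:
```python
from cell import robot, job, read_camera
import cv2,numpy as np
a=read_camera("top")["image"][:,:,::-1];b=read_camera("scene")["image"][:,:,::-1]
cv2.imwrite("pics/g1.png",np.hstack([cv2.resize(a[250:370,250:370],(400,400)),cv2.resize(b[120:260,220:360],(400,400))]))
```

```text
(no output)
```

View pics/g1.png

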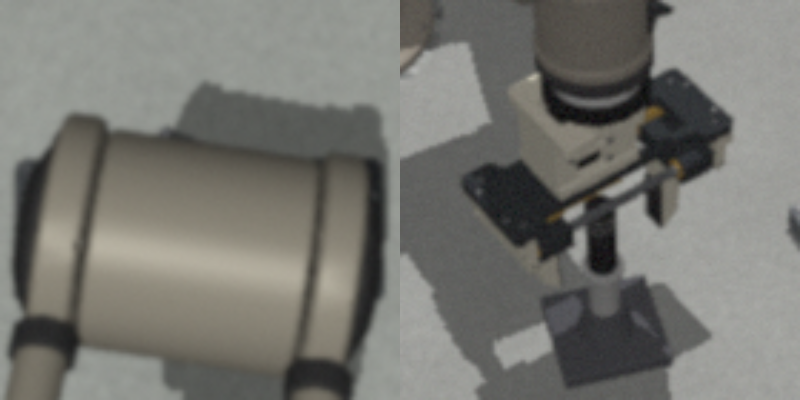

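The handle sits between the open fingers (scene crop near (600,240)). I'll trim y by a few mm and close.

To row units: -0.0025 m is -0.0125, -0.001 m is -0.005.

Call:
nudge_tcp:
  rows:
    - [[-0.005,-0.0125,0,0,0,0],[0,0,0,0,0,0],[0,0,0,0,0,0]]

```text
time: 3.12
tool_pos: [0.4791, -0.0013, 0.2905]
tool_rot: [-3.141, 0.001, 3.141]
contact_force: [0.2, -1.7, 0.0]
opening: 0.0918
grip_force: 0.0
```

Call:
nudge_tcp:
  rows:
    - [[0,0,0,0,0,0],[0,0,0,0,0,0],[0,0,0,0,0,0],[0,0,0,0,0,0],[0,0,0,0,0,0],[0,0,0,0,0,0],[0,0,0,0,0,0],[0,0,0,0,0,0]]
  jaw: 0
  force: 30

```text
time: 3.78
tool_pos: [0.4789, -0.0012, 0.2897]
tool_rot: [3.141, -0.0, -3.141]
contact_force: [0.0, 0.2, 0.2]
opening: 0.043
grip_force: 0.0
```

Call:
nudge_tcp:
  rows:
    - [[0,0,0,0,0,0],[0,0,0,0,0,0],[0,0,0,0,0,0],[0,0,0,0,0,0],[0,0,0,0,0,0],[0,0,0,0,0,0],[0,0,0,0,0,0],[0,0,0,0,0,0]]
  jaw: 0
  force: 30

```text
time: 4.45
tool_pos: [0.4789, -0.0012, 0.2897]
tool_rot: [3.142, 0.0, -3.141]
contact_force: [-0.4, 0.8, -0.6]
opening: 0.0236
grip_force: 30.0
```

To row units: -0.02 m is -0.1, -0.015 m is -0.075.

Call:
nudge_tcp:
  rows:
    - [[0,0,-0.05,0,0,0],[0,0,-0.1,0,0,0],[0,0,-0.1,0,0,0],[0,0,-0.1,0,0,0],[0,0,-0.1,0,0,0],[0,0,-0.1,0,0,0],[0,0,-0.075,0,0,0],[0,0,0,0,0,0]]

```text
time: 5.12
tool_pos: [0.4793, -0.0013, 0.4176]
tool_rot: [-3.141, 0.006, -3.141]
contact_force: [0.1, -0.9, -0.8]
opening: 0.0233
grip_force: 30.0
```

Call:
nudge_tcp:
  rows:
    - [[-0.005,-0.1,0,0,0,0],[-0.005,-0.15,0,0,0,0],[-0.005,-0.15,0,0,0,0],[-0.005,-0.15,0,0,0,0],[-0.005,-0.15,0,0,0,0],[-0.005,-0.15,0,0,0,0],[-0.005,-0.15,0,0,0,0],[-0.005,-0.15,0,0,0,0]]

```text
time: 5.78
tool_pos: [0.4866, -0.2327, 0.4132]
tool_rot: [3.14, -0.002, -3.142]
contact_force: [0.6, -0.0, -1.7]
opening: 0.0234
grip_force: 30.0
```

Call:
nudge_tcp:
  rows:
    - [[-0.01,-0.15,0,0,0,0],[-0.01,-0.15,0,0,0,0],[-0.01,-0.1,0,0,0,0],[0,0,0,0,0,0],[0,0,0,0,0,0],[0,0,0,0,0,0]]

```text
time: 6.28
tool_pos: [0.4929, -0.3107, 0.4135]
tool_rot: [3.14, -0.002, -3.141]
contact_force: [0.9, 0.0, -1.2]
opening: 0.0236
grip_force: 30.0
```

To row units: 0.02 m is 0.1, -0.0033 m is -0.0165.

Call:
nudge_tcp:
  rows:
    - [[-0.0165,-0.0365,0.1,0,0,0],[0,0,0,0,0,0],[0,0,0,0,0,0],[0,0,0,0,0,0]]

```text
time: 6.62
tool_pos: [0.4964, -0.3176, 0.3951]
tool_rot: [3.141, -0.0, -3.14]
contact_force: [1.4, -0.3, -2.1]
opening: 0.0234
grip_force: 30.0
```

Run:
```python
from cell import robot, job, read_camera
import cv2,numpy as np
b=read_camera("scene")["image"][:,:,::-1];cv2.imwrite("pics/s2.png",b)
cv2.imwrite("pics/g2.png",cv2.resize(b[190:310,110:230],(600,600),interpolation=0))
```

```text
(no output)
```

View pics/g2.png

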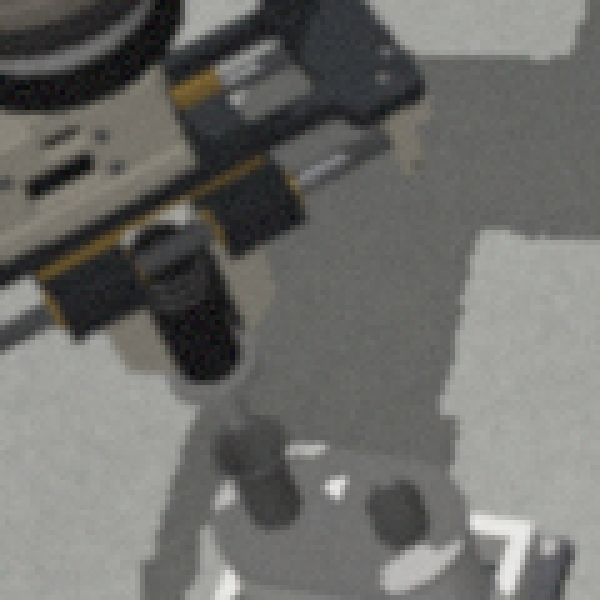

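The pin's end (crop (240,410)) hangs just above the rim's mouth (crop (250,440)) and is in line with it. I'll lower it while watching the force.

To row units: 0.008 m is 0.04.

Call:
nudge_tcp:
  rows:
    - [[0,0,0.04,0,0,0],[0,0,0.04,0,0,0],[0,0,0.04,0,0,0],[0,0,0,0,0,0]]

```text
time: 7.0
tool_pos: [0.4959, -0.3181, 0.3684]
tool_rot: [3.139, -0.003, -3.141]
contact_force: [0.5, 0.4, -2.1]
opening: 0.0237
grip_force: 30.0
```

Call:
nudge_tcp:
  rows:
    - [[0,0,0.03,0,0,0],[0,0,0.03,0,0,0],[0,0,0.03,0,0,0],[0,0,0,0,0,0],[0,0,0,0,0,0]]

```text
time: 7.42
tool_pos: [0.4963, -0.3185, 0.3522]
tool_rot: [3.141, -0.001, -3.141]
contact_force: [1.2, -0.7, -1.1]
opening: 0.0231
grip_force: 30.0
```

To row units: 0.004 m is 0.02, 0.001 m is 0.005.

Call:
nudge_tcp:
  rows:
    - [[0,0,0.02,0,0,0],[0,0,0.02,0,0,0],[0,0,0.005,0,0,0],[0,0,0,0,0,0],[0,0,0,0,0,0]]

```text
time: 7.83
tool_pos: [0.4963, -0.3185, 0.3436]
tool_rot: [3.141, 0.0, -3.141]
contact_force: [0.6, 0.8, -1.3]
opening: 0.0233
grip_force: 30.0
```

Call:
nudge_tcp:
  rows:
    - [[0,0,0.01,0,0,0],[0,0,0,0,0,0],[0,0,0,0,0,0]]

```text
time: 8.08
tool_pos: [0.4963, -0.3186, 0.3417]
tool_rot: [-3.141, 0.0, -3.141]
contact_force: [0.8, 0.7, -0.6]
opening: 0.0235
grip_force: 30.0
```

To row units: 0.0012 m is 0.006.

Call:
nudge_tcp:
  rows:
    - [[0,0,0.006,0,0,0],[0,0,0,0,0,0],[0,0,0,0,0,0]]

```text
time: 8.33
tool_pos: [0.4963, -0.3185, 0.3417]
tool_rot: [-3.141, 0.001, -3.141]
contact_force: [-1.0, 2.0, 5.4]
opening: 0.0235
grip_force: 30.0
```

Call:
nudge_tcp:
  rows:
    - [[0,0,0.006,0,0,0],[0,0,0,0,0,0],[0,0,0,0,0,0]]

```text
time: 8.58
tool_pos: [0.4963, -0.3185, 0.3416]
tool_rot: [-3.14, 0.002, -3.141]
contact_force: [-2.9, 3.0, 12.1]
opening: 0.0233
grip_force: 30.0
```

The probe is seated on the rim at the expected height. Now I'll release and retract.

To row units: -0.0024 m is -0.012.

Call:
nudge_tcp:
  rows:
    - [[0,0,-0.012,0,0,0],[0,0,0,0,0,0],[0,0,0,0,0,0],[0,0,0,0,0,0],[0,0,0,0,0,0],[0,0,0,0,0,0],[0,0,0,0,0,0],[0,0,0,0,0,0]]
  jaw: 0.092

```text
time: 9.25
tool_pos: [0.4963, -0.3185, 0.3415]
tool_rot: [3.141, -0.0, -3.141]
contact_force: [0.2, 0.0, 0.1]
opening: 0.0722
grip_force: 0.0
```

Call:
nudge_tcp:
  rows:
    - [[0,0,-0.025,0,0,0],[0,0,-0.1,0,0,0],[0,0,-0.1,0,0,0],[0,0,-0.1,0,0,0],[0,0,-0.1,0,0,0],[0,0,-0.1,0,0,0],[0,0,-0.025,0,0,0],[0,0,0,0,0,0]]

```text
time: 9.92
tool_pos: [0.4963, -0.3185, 0.4535]
tool_rot: [-3.139, 0.003, -3.141]
contact_force: [0.6, 1.0, -0.6]
opening: 0.0916
grip_force: 0.0
```

To row units: 0.033 m is 0.165, -0.0026 m is -0.013.

Call:
nudge_tcp:
  rows:
    - [[-0.013,0.165,0,0,0,0],[-0.013,0.165,0,0,0,0],[-0.013,0.165,0,0,0,0],[-0.013,0.165,0,0,0,0],[-0.013,0.165,0,0,0,0],[-0.013,0.165,0,0,0,0],[-0.013,0.165,0,0,0,0],[-0.013,0.165,0,0,0,0]]
  jaw: 0
  force: 10

```text
time: 10.58
tool_pos: [0.5167, -0.0529, 0.4501]
tool_rot: [3.141, -0.002, -3.142]
contact_force: [0.3, 0.9, -0.1]
opening: 0.0432
grip_force: 0.0
```

Call:
nudge_tcp:
  rows:
    - [[-0.013,0.165,0,0,0,0],[-0.013,0.165,0,0,0,0],[-0.013,0.165,0,0,0,0],[-0.013,0.165,0,0,0,0],[-0.013,0.165,0,0,0,0],[-0.013,0.165,0,0,0,0],[-0.013,0.165,0,0,0,0],[-0.013,0.165,0,0,0,0]]

```text
time: 11.25
tool_pos: [0.5375, 0.2112, 0.45]
tool_rot: [-3.141, -0.003, -3.141]
contact_force: [0.4, 0.0, 1.0]
opening: 0.0004
grip_force: 0.0
```

Call:
nudge_tcp:
  rows:
    - [[0,0.1,0.15,0,0,0],[0,0,0.15,0,0,0],[0,0,0.15,0,0,0],[0,0,0.15,0,0,0],[0,0,0,0,0,0],[0,0,0,0,0,0]]

```text
time: 11.75
tool_pos: [0.5373, 0.2294, 0.3298]
tool_rot: [-3.14, -0.005, -3.141]
contact_force: [0.8, 0.2, 0.7]
opening: 0.0005
grip_force: 0.0
```

To row units: 0.027 m is 0.135, 0.0266 m is 0.133.

Call:
nudge_tcp:
  rows:
    - [[-0.016,0.135,0,0,0,0],[-0.016,0.133,0,0,0,0],[0,0,0.125,0,0,0],[0,0,0.125,0,0,0],[0,0,0.1,0,0,0],[0,0,0,0,0,0],[0,0,0,0,0,0]]

```text
time: 12.33
tool_pos: [0.5446, 0.2831, 0.2629]
tool_rot: [3.141, 0.001, 3.142]
contact_force: [-0.7, 0.1, 1.5]
opening: 0.0007
grip_force: 0.0
```

Run:
```python
from cell import robot, job, read_camera
import cv2,numpy as np
b=read_camera("scene")["image"][:,:,::-1];a=read_camera("top")["image"][:,:,::-1]
f=lambda im,u,v,w,h:cv2.resize(im[v:v+h,u:u+w],(400,300))
cv2.imwrite("pics/g3.png",np.vstack([np.hstack([f(b,320,100,160,120),f(b,110,220,120,90)]),np.hstack([f(a,90,220,160,120),f(a,420,250,80,60)])]))
```

```text
(no output)
```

View pics/g3.png

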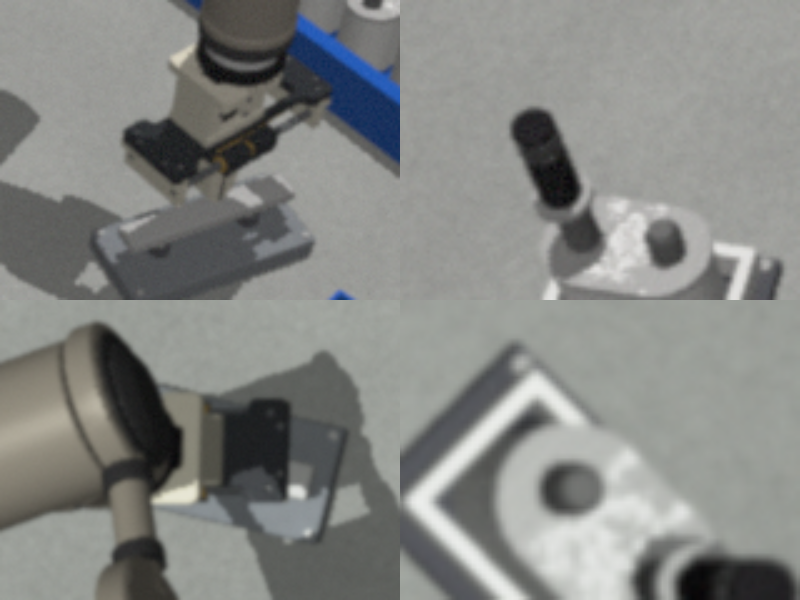

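The probe is fully home with its flange on the rim (upper-right tile (565,200)). The closed fingers are above the bar's middle (upper-left tile (210,190)). Pressing down now.

To row units: 0.009 m is 0.045.

Call:
nudge_tcp:
  rows:
    - [[0,0,0.045,0,0,0],[0,0,0.045,0,0,0],[0,0,0,0,0,0],[0,0,0,0,0,0]]

```text
time: 12.77
tool_pos: [0.544, 0.283, 0.2432]
tool_rot: [-3.141, -0.001, -3.142]
contact_force: [0.6, -0.1, -0.1]
opening: 0.0008
grip_force: 0.0
```

Call:
nudge_tcp:
  rows:
    - [[0,0,0.02,0,0,0],[0,0,0.02,0,0,0],[0,0,0.015,0,0,0],[0,0,0.01,0,0,0],[0,0,0,0,0,0]]

```text
time: 13.18
tool_pos: [0.5444, 0.2832, 0.2311]
tool_rot: [3.141, 0.001, -3.141]
contact_force: [-1.0, -0.6, 7.1]
opening: 0.0007
grip_force: 3.6
```

To row units: 0.001 m is 0.005.

Call:
nudge_tcp:
  rows:
    - [[0,0,0.005,0,0,0],[0,0,0,0,0,0],[0,0,0,0,0,0],[0,0,0,0,0,0],[0,0,0,0,0,0],[0,0,0,0,0,0],[0,0,0,0,0,0],[0,0,0,0,0,0]]

```text
time: 13.85
tool_pos: [0.5443, 0.2832, 0.2306]
tool_rot: [3.141, 0.001, -3.141]
contact_force: [-1.6, -1.1, 6.4]
opening: 0.0003
grip_force: 3.7
```

Run:
```python
from cell import robot, job, read_camera
import cv2
b=read_camera("scene")["image"][:,:,::-1]
cv2.imwrite("pics/g4.png",cv2.resize(b[150:230,340:460],(750,500)))
```

Call:
nudge_tcp:
  rows:
    - [[0,0,0,0,0,0],[0,0,0,0,0,0],[0,0,0,0,0,0],[0,0,0,0,0,0],[0,0,0,0,0,0],[0,0,0,0,0,0]]

```text
time: 14.4
tool_pos: [0.5443, 0.2832, 0.2306]
tool_rot: [3.141, 0.001, -3.141]
contact_force: [-1.4, -0.5, 6.9]
opening: 0.0006
grip_force: 3.7
```

View pics/g4.png

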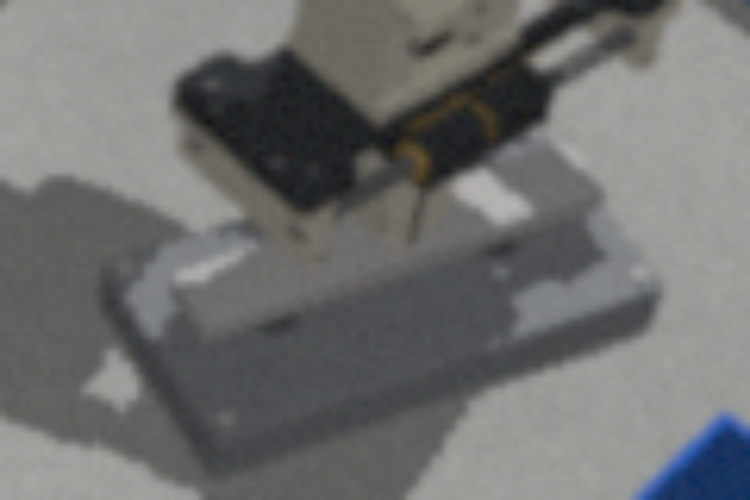

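The bar is down and level, with similar gaps at both ends (crop (270,325) and (500,250)). I'll press another millimetre to the stop and hold for a second.

To row units: 0.0015 m is 0.0075.

Call:
nudge_tcp:
  rows:
    - [[0,0,0.0075,0,0,0],[0,0,0,0,0,0],[0,0,0,0,0,0],[0,0,0,0,0,0],[0,0,0,0,0,0],[0,0,0,0,0,0]]

```text
time: 14.9
tool_pos: [0.5443, 0.2832, 0.2301]
tool_rot: [3.141, 0.002, -3.141]
contact_force: [-4.0, -0.6, 13.5]
opening: 0.0005
grip_force: 7.1
```

Call:
nudge_tcp:
  rows:
    - [[0,0,0,0,0,0],[0,0,0,0,0,0],[0,0,0,0,0,0],[0,0,0,0,0,0],[0,0,0,0,0,0],[0,0,0,0,0,0]]

```text
time: 15.4
tool_pos: [0.5443, 0.2832, 0.2301]
tool_rot: [3.141, 0.002, -3.141]
contact_force: [-3.8, -2.2, 14.2]
opening: 0.0006
grip_force: 7.1
```

On the stop, and held. Now lift and go back to the probe.

To row units: -0.035 m is -0.175, -0.03 m is -0.15.

Call:
nudge_tcp:
  rows:
    - [[0,0,-0.04,0,0,0],[0,0,-0.075,0,0,0],[0,0,-0.15,0,0,0],[0,0,-0.175,0,0,0],[0,0,-0.175,0,0,0],[0,0,-0.175,0,0,0],[0,0,-0.175,0,0,0],[0,0,-0.15,0,0,0]]

```text
time: 16.07
tool_pos: [0.544, 0.2831, 0.4536]
tool_rot: [3.141, 0.002, -3.141]
contact_force: [0.4, 0.3, -0.7]
opening: 0.0008
grip_force: 0.0
```

Call:
nudge_tcp:
  rows:
    - [[0.013,-0.165,0,0,0,0],[0.013,-0.165,0,0,0,0],[0.013,-0.165,0,0,0,0],[0.013,-0.165,0,0,0,0],[0.013,-0.165,0,0,0,0],[0.013,-0.165,0,0,0,0],[0.013,-0.165,0,0,0,0],[0.013,-0.165,0,0,0,0]]
  jaw: 0.092

```text
time: 16.73
tool_pos: [0.5231, 0.0176, 0.451]
tool_rot: [3.142, 0.0, -3.141]
contact_force: [0.7, 0.6, 0.4]
opening: 0.0491
grip_force: 0.0
```

Call:
nudge_tcp:
  rows:
    - [[0.013,-0.165,0,0,0,0],[0.013,-0.165,0,0,0,0],[0.013,-0.165,0,0,0,0],[0.013,-0.165,0,0,0,0],[0.013,-0.165,0,0,0,0],[0.013,-0.165,0,0,0,0],[0,0,0,0,0,0],[0,0,0,0,0,0]]

```text
time: 17.4
tool_pos: [0.5076, -0.1805, 0.4506]
tool_rot: [3.141, -0.001, 3.139]
contact_force: [0.4, 0.8, 0.9]
opening: 0.0917
grip_force: 0.0
```

To row units: -0.0276 m is -0.138, 0.0023 m is 0.0115.

Call:
nudge_tcp:
  rows:
    - [[0.0115,-0.138,0,0,0,0],[0.0115,-0.138,0,0,0,0],[0.0115,-0.138,0,0,0,0],[0.0115,-0.138,0,0,0,0],[0.0105,-0.138,0,0,0,0],[0,0,0,0,0,0],[0,0,0,0,0,0],[0,0,0,0,0,0]]

```text
time: 18.07
tool_pos: [0.497, -0.3157, 0.4509]
tool_rot: [3.14, -0.0, -3.14]
contact_force: [-0.0, 0.7, 0.2]
opening: 0.0917
grip_force: 0.0
```

Call:
nudge_tcp:
  rows:
    - [[0.0035,-0.014,0.1,0,0,0],[0,0,0.1,0,0,0],[0,0,0.1,0,0,0],[0,0,0.1,0,0,0],[0,0,0.1,0,0,0],[0,0,0.04,0,0,0],[0,0,0,0,0,0],[0,0,0,0,0,0]]

```text
time: 18.73
tool_pos: [0.4964, -0.3189, 0.3438]
tool_rot: [-3.142, 0.0, -3.14]
contact_force: [0.5, -1.0, 1.1]
opening: 0.0922
grip_force: 0.0
```

Call:
nudge_tcp:
  rows:
    - [[0,0,0,0,0,0],[0,0,0,0,0,0],[0,0,0,0,0,0],[0,0,0,0,0,0],[0,0,0,0,0,0],[0,0,0,0,0,0],[0,0,0,0,0,0],[0,0,0,0,0,0]]
  jaw: 0
  force: 30

```text
time: 19.4
tool_pos: [0.4959, -0.3198, 0.3432]
tool_rot: [3.142, 0.0, -3.142]
contact_force: [-0.2, 0.1, 0.1]
opening: 0.0434
grip_force: 0.0
```

Call:
nudge_tcp:
  rows:
    - [[0,0,0,0,0,0],[0,0,0,0,0,0],[0,0,0,0,0,0],[0,0,0,0,0,0],[0,0,0,0,0,0],[0,0,0,0,0,0],[0,0,0,0,0,0],[0,0,0,0,0,0]]

```text
time: 20.07
tool_pos: [0.4959, -0.3196, 0.3431]
tool_rot: [3.141, -0.0, -3.141]
contact_force: [1.0, 2.3, -0.7]
opening: 0.0236
grip_force: 29.9
```

Draw the probe out slowly, then carry it to the stand.

To row units: -0.015 m is -0.075, -0.012 m is -0.06.

Call:
nudge_tcp:
  rows:
    - [[0,0,-0.025,0,0,0],[0,0,-0.04,0,0,0],[0,0,-0.05,0,0,0],[0,0,-0.05,0,0,0],[0,0,-0.06,0,0,0],[0,0,-0.075,0,0,0],[0,0,-0.075,0,0,0],[0,0,0,0,0,0]]

```text
time: 20.73
tool_pos: [0.4961, -0.3201, 0.4227]
tool_rot: [-3.136, 0.006, -3.141]
contact_force: [-0.5, -1.1, -1.0]
opening: 0.0237
grip_force: 29.9
```

Call:
nudge_tcp:
  rows:
    - [[0,0,0,0,0,0],[0,0,0,0,0,0]]

```text
time: 20.9
tool_pos: [0.4957, -0.3197, 0.4179]
tool_rot: [3.141, -0.0, -3.142]
contact_force: [0.9, 0.1, -1.5]
opening: 0.0233
grip_force: 29.9
```

To row units: 0.03 m is 0.15, 0.02 m is 0.1.

Call:
nudge_tcp:
  rows:
    - [[0.008,0.1,0,0,0,0],[0.008,0.15,0,0,0,0],[0.008,0.15,0,0,0,0],[0.008,0.15,0,0,0,0],[0.008,0.15,0,0,0,0],[0.008,0.15,0,0,0,0],[0.008,0.15,0,0,0,0],[0.008,0.15,0,0,0,0]]

```text
time: 21.57
tool_pos: [0.4825, -0.0883, 0.4173]
tool_rot: [3.141, -0.002, 3.142]
contact_force: [1.2, 0.1, -0.6]
opening: 0.0235
grip_force: 29.9
```

Call:
nudge_tcp:
  rows:
    - [[0.008,0.15,0,0,0,0],[0.008,0.15,0,0,0,0],[0.005,0.1,0,0,0,0],[0,0,0.15,0,0,0],[0,0,0,0,0,0],[0,0,0,0,0,0]]

```text
time: 22.07
tool_pos: [0.4783, -0.0096, 0.3869]
tool_rot: [3.141, -0.005, -3.141]
contact_force: [-1.1, 0.6, -0.6]
opening: 0.0237
grip_force: 29.9
```

To row units: 0.015 m is 0.075, 0.01 m is 0.05.

Call:
nudge_tcp:
  rows:
    - [[0,0.046,0.05,0,0,0],[0,0,0.075,0,0,0],[0,0,0.075,0,0,0],[0,0,0,0,0,0],[0,0,0,0,0,0],[0,0,0,0,0,0]]

```text
time: 22.57
tool_pos: [0.4793, -0.0011, 0.3494]
tool_rot: [-3.141, 0.001, 3.141]
contact_force: [0.4, 0.1, -0.5]
opening: 0.0233
grip_force: 29.9
```

Call:
nudge_tcp:
  rows:
    - [[0,0,0.04,0,0,0],[0,0,0.04,0,0,0],[0,0,0.04,0,0,0],[0,0,0.04,0,0,0],[0,0,0,0,0,0],[0,0,0,0,0,0]]

```text
time: 23.07
tool_pos: [0.4787, -0.0005, 0.3155]
tool_rot: [3.141, -0.002, -3.141]
contact_force: [0.4, 0.5, -1.2]
opening: 0.0237
grip_force: 29.9
```

Tip is 13 mm into the tube with no side force; another 24 mm or so to go.

To row units: 0.007 m is 0.035, 0.006 m is 0.03.

Call:
nudge_tcp:
  rows:
    - [[0,0,0.035,0,0,0],[0,0,0.035,0,0,0],[0,0,0.03,0,0,0],[0,0,0.015,0,0,0],[0,0,0,0,0,0],[0,0,0,0,0,0]]

```text
time: 23.57
tool_pos: [0.4788, -0.0005, 0.293]
tool_rot: [3.141, -0.0, -3.141]
contact_force: [0.6, 0.5, -1.1]
opening: 0.0239
grip_force: 29.9
```

Call:
nudge_tcp:
  rows:
    - [[0,0,0.0075,0,0,0],[0,0,0.005,0,0,0],[0,0,0,0,0,0],[0,0,0,0,0,0]]

```text
time: 23.9
tool_pos: [0.4789, -0.0005, 0.291]
tool_rot: [3.142, 0.001, -3.141]
contact_force: [-0.7, 0.8, 0.1]
opening: 0.0237
grip_force: 29.9
```

Near contact at the expected height, so a touch further, then release and retract.

To row units: 0.0015 m is 0.0075.

Call:
nudge_tcp:
  rows:
    - [[0,0,0.0075,0,0,0],[0,0,0,0,0,0],[0,0,0,0,0,0]]

```text
time: 24.15
tool_pos: [0.479, -0.0003, 0.2907]
tool_rot: [3.142, 0.002, -3.141]
contact_force: [-3.2, 2.2, 13.8]
opening: 0.0235
grip_force: 30.0
```

Call:
nudge_tcp:
  rows:
    - [[0,0,-0.0075,0,0,0],[0,0,0,0,0,0],[0,0,0,0,0,0],[0,0,0,0,0,0],[0,0,0,0,0,0],[0,0,0,0,0,0],[0,0,0,0,0,0],[0,0,0,0,0,0]]
  jaw: 0.092

```text
time: 24.82
tool_pos: [0.4788, -0.0005, 0.2906]
tool_rot: [3.141, -0.0, -3.141]
contact_force: [-0.8, 0.8, -1.2]
opening: 0.0725
grip_force: 0.0
```

Call:
nudge_tcp:
  rows:
    - [[0,0,0,0,0,0],[0,0,-0.05,0,0,0],[0,0,-0.1,0,0,0],[0,0,-0.15,0,0,0],[0,0,-0.15,0,0,0],[0,0,-0.15,0,0,0],[0,0,-0.15,0,0,0],[0,0,0,0,0,0]]

```text
time: 25.48
tool_pos: [0.4794, -0.0006, 0.4465]
tool_rot: [-3.14, 0.011, -3.141]
contact_force: [0.7, 0.0, 0.6]
opening: 0.0918
grip_force: 0.0
```

Call:
nudge_tcp:
  rows:
    - [[0,0.15,0,0,0,0],[0,0.15,0,0,0,0],[0,0.15,0,0,0,0],[0,0.15,0,0,0,0],[0,0.15,0,0,0,0],[0,0.15,0,0,0,0],[0,0,0,0,0,0],[0,0,0,0,0,0]]

```text
time: 26.15
tool_pos: [0.4785, 0.1807, 0.4401]
tool_rot: [-3.141, -0.001, -3.138]
contact_force: [-0.8, 0.3, -0.4]
opening: 0.0918
grip_force: 0.0
```

Run:
```python
from cell import robot, job, read_camera
import cv2,numpy as np
b=read_camera("scene")["image"][:,:,::-1];a=read_camera("top")["image"][:,:,::-1]
cv2.imwrite("pics/g5.png",np.vstack([cv2.resize(np.hstack([b[150:270,260:340],b[250:370,130:210]]),(400,300)),cv2.resize(np.hstack([a[270:390,270:350],a[250:370,410:490]]),(400,300))]))
```

```text
(no output)
```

View pics/g5.png

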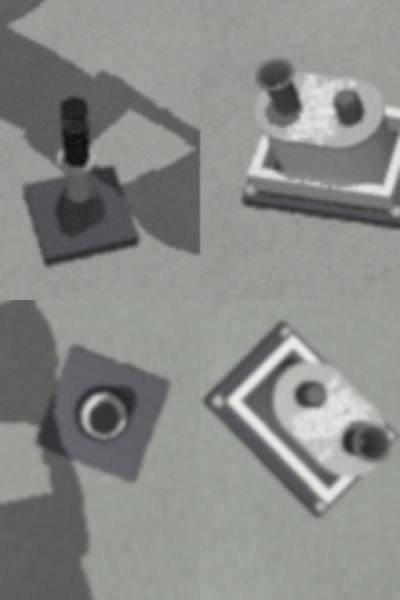

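The probe stands upright in the stand, flange on the rim (scene tile (75,160), top tile (103,413)). The canister sits in its nest with the terminal empty.

```bash
python3 -c "
from cell import robot, job, read_camera
print(job.hand_in())"
```

```text
the job is handed in; nothing more can be done
None
```

The job is handed in; no verdict was printed. The probe was plugged fully home and released, the bar was held level and fully down for over a second, and the probe is back upright in its stand with the canister in its nest.

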